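# Shut and bolt the specimen transport case

## Robot

A 6-joint arm with a two-finger parallel gripper is mounted at the origin on a cart in front of the work surface, level with it; the furniture and walls round the work are solid. World frame = base frame: x ahead of the robot, y to its left, z up, the work surface at z = 0. Lengths are in mm, angles in rad, forces in N, time in s.
With the tool pointing down it reaches from about 300 to 775 mm from the base axis. Payload 14.6 kg.
Tool frame: the origin (TCP) lies on the centre line of the jaws, within the pads' length; the fingertips stand 19 mm ahead of it and the grasp point (between the pads) is the TCP (bot.tip_reach is the distance from the TCP to the fingertips, in mm); z points along the fingers, y is the line along which they close (so a half turn about z gives the same grasp; the last joint's range is limited). The gripper opens to 85 mm and grips with 20 to 120 N. Pads are 22 mm wide; open, the fingers measure 114 mm over their backs; the gripper's body (76 mm by 85 mm) begins 54 mm behind the grasp point. The pads swing forward as they close: fully open they stand 13 mm farther back than shut.
Start: joints at [1.105, 0.3, 1.521, -0, 1.321, -0.067], TCP at [213.569, 506.831, 250.281] pointing down, gripper open.
Joint ranges: [-3.03, 3.03], [-0.79, 2.21], [0.23, 2.52], [-1.04, 4.18], [0, 3.07], [-2.55, 2.55]. Speed limits (rad/s): [2.22, 2.22, 2.57, 3.14, 3.14, 3.14].

## Interface

Orientations are given as a unit quaternion [w, x, y, z].
In Python, from rig import bot gives the robot as it stands. Calls block until the motion is done:
- bot.move_to(position, orientation): joint-space move of the TCP to a pose.
- bot.servo_line(position, attitude=None, speed=150, until_force=None): straight line of the TCP; attitude=None keeps the orientation; speed is the mean speed in mm/s. With until_force (N) it stops when the force on the tool has changed by that much, and returns True; else False.
- bot.move_joints(angles): joint-space move.
- bot.move_gripper(opening, grip_force=None): finger opening in mm; grip_force is the grip in N (None keeps the last); returns when the fingers have stopped.
- bot.dwell(seconds).
- bot.ik(position, orientation): joint angles nearest the present ones, or None.
- bot.read_state(): the state.
- bot.read_camera(name): name is "scene" or "top" or "wrist"; returns a dict with "image" (400x640x3 uint8, blue, green, red), "depth" (400x640 float32, mm along the optical axis (not along the pixel's ray), 0 where there is no reading), "fovy" (degrees; the focal length in pixels is half the picture's height over the tangent of half this angle, whatever the lens; pixels are square), "cx", "cy" (the principal point, pixels), "k1" (the pictures are not rectified: a ray, as slopes to the right and down, at radius r is drawn at 1 + k1 r^2 times it, then the intrinsics apply), "eye" and "attitude" of the camera in the world; the wrist camera has in their place "mount" (4x4, takes a point from camera to tool coordinates, whose origin is the TCP and whose axes are the flange's). Camera axes: x right, y down, z forward; pixel columns grow to the right and rows downward; lengths in mm; the calibration is good to about 2 mm. A picture is of the moment at which its call begins: read the wrist's pose just before it.
A pose or a line that the arm cannot do raises bot.MotionError and nothing moves.
- bot.finish_job(): hands the job in; it is judged then, once.
The state is a dict: "clock": time; "joint_positions": joint angles; "qvel": joint speeds; "effort": joint torques, N m; "ee_pos": TCP position; "tool_rot": TCP orientation; "ft_force": force on the tool from outside, world axes, zero at the start; "moment": the same for the moment, N m; "grip_width": finger opening in mm; "grip_force": force on a finger pad.
Only numpy, scipy, OpenCV 4.12 (cv2) and the standard library are available. Lean on these libraries where they do the work, as an engineer would, in place of code of your own. Each camera call takes 0.05 s, during which the arm holds its last target. There are 200 camera calls.

## Task

Get the specimen transport case ready for the courier: push its lid down until it is shut, then press and hold the spring safety catch down with one fingertip while the other fingertip slides the bolt all the way home through the keeper at the front, and let go so that the catch springs up behind the bolt and locks it. Only push and press: do not grasp, lift or carry anything, do not raise the lid or shoot the bolt while the lid is still open, and leave the cup, the dropper bottle and the marker standing or lying where they are.

Things in the scene. Friction and masses are not known exactly. Their poses are not given: they have to be found in the camera images.
- case: grey specimen transport case, 190 (x) x 240 (y) x 100 mm high to the shut lid's top; heavy, it does not slide. Origin: centre of its underside, on the bench; x to the back (hinge side), y left, z up; the front faces the robot. Places below: this frame, mm, lid shut. The lid's top is flat and free left of the latch (y > 30). Packed cups inside belong to it
- lid (a joint): lid's angle, rad: 0 shut, grows as the front edge rises; starts ajar at 0.22 to 0.42. Hinge line along y at x 100, z 84. Stiff hinge: the lid stays where it is left; about 2 to 5 N down near its front moves it. It carries the bolt and the catch, which tilt with it
- bolt (a joint): steel bar bolt's slide, m: 0 drawn back, 0.032 fully home (end stop). Moves to the case's front (-x), friction 1.5 N. Catch up: it moves only 3 mm, then its lug meets the catch's tongue; catch 6 mm or more down: it passes; from 0.030 on the catch can spring up behind it. Its guide straps (y -20 to 20) reach 19 mm above the lid's top
- knob_top (a point): top centre of the bolt's upright round steel knob, pushed to slide the bolt: 14 mm across (17 mm at its head), from 21 to 54 mm above the lid's top, y 0, x -23 (drawn back) to -55 (home). A 14 mm wide lug below it reaches right to y -22, 15 to 21 mm above the lid's top
- catch (a joint): how far the spring safety catch is pressed down, m: 0 up, 0.009 at its stop. The spring returns it: 4 N to start moving it, 7 N at the stop
- catch_top (a point): top centre of the catch's black ridged thumb pad, 52 (x) x 36 (y) mm, moving straight up and down; at x -24, y -56.5, its top 34 mm above the lid's top when up, 25 mm pressed. May be pressed anywhere on its top; a fingertip can slide along it. Its metal housing, x -55 to 7, y -79 to -34, reaches 20 mm above the lid's top
- keeper (a point): centre of the keeper, a steel bridge 12 x 30 mm standing on the case's front wall, x -97 to -109, up to 24 mm above the lid's top; the bolt's end passes under it when home. This point lies on the bolt's axis at x -103, z 110
- sample_cup: loose specimen cup with white screw cap, 56 mm across, 60 mm high, standing left of the case; origin: centre of its underside. To be left alone
- stain_bottle: loose dropper bottle with black dropper cap, 33 mm across, 96 mm high, standing right of the case; origin: centre of its underside. To be left alone
- marker: loose marker pen, 135 x 17 x 16 mm, lying in front of the case; origin: middle of its underside. To be left alone

How it is judged:
By the outcome, as a careful person would: the job done as asked, in the order asked, and still so for the second after the job is handed in, with the robot touching nothing.
It also fails if it takes over 38 s, if anything falls off the work surface, if the arm or the gripper's body presses on something with over 40 N, if the wrist force passes 120 N, or if a joint passes its speed limit or range.

## Working session

There is one attempt and no reset: what is moved stays moved. The work goes in short steps, each a Python script; the robot and the scene stay as the last script left them, time stands still between calls to the robot, and variables do not carry over. Pictures are saved under pics/ and viewed, at most 10 in all, crops included, and the job is handed in when it is done.

```bash
mkdir -p pics; cat > h.py <<'E'
import numpy as np, cv2
from rig import bot
from scipy.spatial.transform import Rotation as R
def rot(q): return R.from_quat([q[1],q[2],q[3],q[0]]).as_matrix()
def cloud(c):
    h,w=c["depth"].shape; f=h/2/np.tan(np.radians(c["fovy"])/2)
    K=np.array([[f,0,c["cx"]],[0,f,c["cy"]],[0,0,1.]])
    u,v=np.meshgrid(np.arange(w),np.arange(h))
    p=cv2.undistortPoints(np.stack([u,v],-1).reshape(-1,1,2).astype(float),K,np.array([c["k1"],0,0,0.])).reshape(h,w,2)
    d=c["depth"]; P=np.dstack([p[...,0]*d,p[...,1]*d,d])
    W=P@rot(c["attitude"]).T+np.array(c["eye"]); W[d<=0]=np.nan
    return W
E
python3 - <<'E'
from h import *
for n in("scene","top"):
    c=bot.read_camera(n); cv2.imwrite(f"pics/{n}0.png",c["image"]); np.save(f"{n}0.npy",cloud(c)); print(n,c["eye"],rot(c["attitude"]).round(2).tolist(),c["k1"],c["fovy"])
s=bot.read_state(); print(s)
E
```

```text
scene [-231.37973834 -539.68583039  865.00005729] [[0.48, -0.56, 0.68], [-0.88, -0.29, 0.37], [-0.01, -0.77, -0.63]] -0.08066956239899455 43.31110143565296
top [490.29674737 -77.29328766 977.99587339] [[-0.0, -1.0, 0.06], [-1.0, 0.0, -0.02], [0.02, -0.06, -1.0]] -0.06629936980860097 57.83908977944887
{'clock': 0.1, 'joint_positions': array([ 1.10540572e+00,  3.00449074e-01,  1.52153120e+00,  2.39823250e-05,
        1.32068623e+00, -6.65750339e-02]), 'qvel': array([ 0.00130175, -0.00129505, -0.00240891, -0.00081378, -0.00192454,
        0.00238166]), 'effort': array([ 3.40346414e-03, -5.44370413e+01, -3.62376416e+01, -4.39494977e-05,
        2.99098676e-03,  1.47172966e-05]), 'ee_pos': array([213.47979288, 506.67317851, 249.75448134]), 'tool_rot': array([-1.52343560e-04,  1.98091772e-01,  9.80183331e-01, -5.14993101e-04]), 'ft_force': array([ 0.6557373 ,  0.13934661, -0.49661102]), 'moment': array([-0.01780206, -0.00065478,  0.05175991]), 'grip_force': 0.0, 'grip_width': 85.03997491394632}
```

View pics/scene0.png

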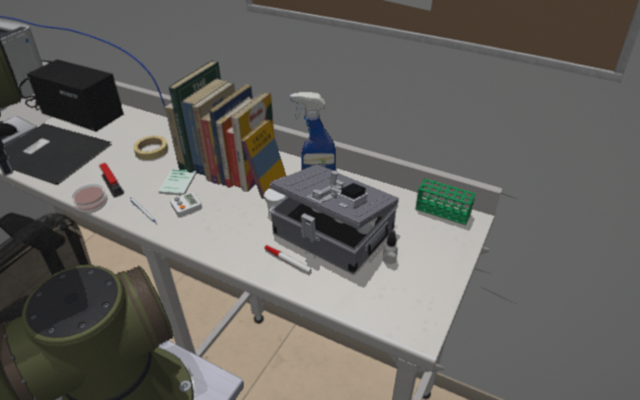

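View pics/top0.png

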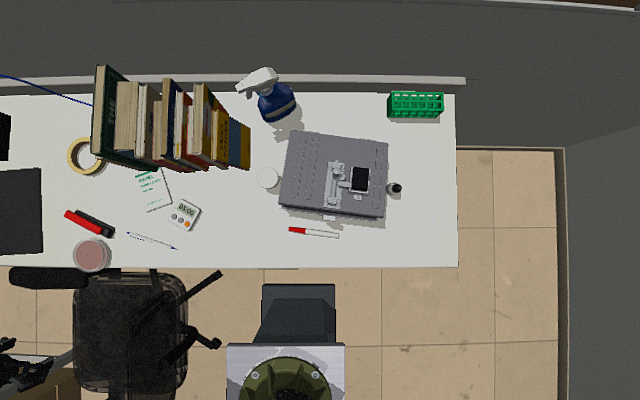

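The scene shows the lid ajar with its latch right of centre, the cup on the left, the bottle on the right and the marker in front. In the top view the lid spans about (280–388, 130–218), the black pad is at (360,179) and the knob near (338,170).

```bash
cat > fit.py <<'E'
from h import *
import sys
def fit(W,img,name):
    m=np.isfinite(W[...,2])&(W[...,2]>70)&(W[...,2]<260)&(W[...,0]>350)&(W[...,0]<660)&(W[...,1]<50)&(W[...,1]>-260)
    P=W[m]; rng=np.random.default_rng(0); best=0
    for _ in range(400):
        a=P[rng.choice(len(P),3,False)]; n=np.cross(a[1]-a[0],a[2]-a[0]); 
        if np.linalg.norm(n)<1: continue
        n/=np.linalg.norm(n); n*=np.sign(n[2])
        if n[2]<.85: continue
        i=abs((P-a[0])@n)<2.5
        if i.sum()>best: best=i.sum(); I=i
    Q=P[I]
    for _ in range(3):
        c=Q.mean(0); n=np.linalg.svd(Q-c,full_matrices=False)[2][2]; n*=np.sign(n[2]); Q=P[abs((P-c)@n)<2.5]
    tilt=np.arccos(n[2]); yh=-n[:2]/np.linalg.norm(n[:2]) # lid rises to the front => normal leans to back: n_x>0
    xb=-yh; yaw=np.arctan2(xb[1],xb[0])
    print(name,"n",n.round(3),"tilt",tilt.round(4),"yaw from normal",yaw.round(4),"pts",len(Q))
    # outline within the plane
    ex=np.array([np.cos(yaw)*np.cos(tilt),np.sin(yaw)*np.cos(tilt),-np.sin(tilt)]); ey=np.cross(n,ex)
    q=np.c_[(Q-c)@ex,(Q-c)@ey].astype(np.float32)
    r=cv2.minAreaRect(q); ctr=c+r[0][0]*ex+r[0][1]*ey
    print(" rect",np.round(r[1],1),"ang",round(r[2],2),"ctr",ctr.round(1))
    # parts above plane
    h=(W-c)@n; 
    dark=(img.max(2)<45)&(h>22)&(h<42)&m
    print(" pad",np.nanmedian(W[dark],0).round(1),np.nanmean(h[dark]).round(1),dark.sum())
    k=(h>44)&(h<60)&m
    print(" knob",W[k].mean(0).round(1) if k.any() else None,k.sum(), h[k].mean() if k.any() else 0)
    return c,n
if __name__=="__main__":
    for n in("scene","top"): 
        fit(np.load(n+"0.npy"),cv2.imread(f"pics/{n}0.png"),n)
    W=np.load("top0.npy")
    for u,v in((268,178),(395,188),(313,232),(400,250)): print((u,v),W[v,u].round(1))
    im=cv2.imread("pics/top0.png")[110:250,240:420]; im2=cv2.imread("pics/scene0.png")[150:290,240:420]
    cv2.imwrite("pics/z.png",np.vstack([cv2.resize(i,None,fx=2.1,fy=2.1,interpolation=2) for i in(im,im2)]))
E
python3 fit.py
```

```text
scene n [ 0.289 -0.038  0.957] tilt 0.2956 yaw from normal -0.1309 pts 2086
 rect [175.8 246.9] ang 0.74 ctr [ 590.6 -126.5  132.3]
 pad [ 569.5 -186.   168.5] 31.0 219
 knob [ 591.4 -127.4  183.8] 33 49.45654439829932
top n [ 0.29  -0.04   0.956] tilt 0.2971 yaw from normal -0.1377 pts 4660
 rect [171.7 244.1] ang 0.42 ctr [ 592.9 -123.3  133.1]
 pad [ 580.1 -179.   169.4] 33.4 350
 knob [ 596.3 -123.9  185.5] 44 51.08272796439826
(268, 178) [594.1  41.2  63.7]
(395, 188) [ 567.2 -277.7   83. ]
(313, 232) [456.  -72.6  19.2]
(400, 250) [ 405.7 -308.3   -1.1]
```

View pics/z.png

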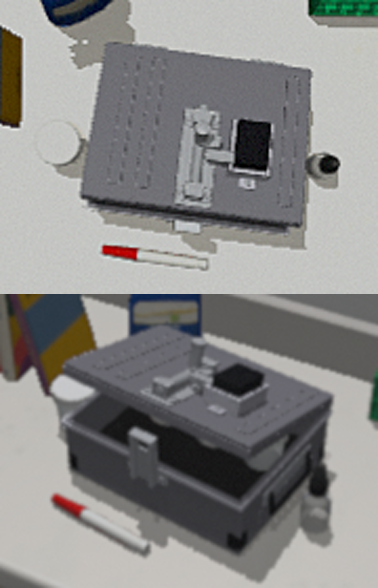

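The crop shows the lid tilted about 0.30 rad, the knob drawn back, the pad right of it, and the front clasp/keeper at the lid's front edge. Both cameras agree on the pose (tilt 0.296, yaw −0.13, origin ≈ (594, −123)). Knob height also matches the prediction: 187 predicted, ~185 measured. Next I'll shut the lid.

```bash
cat >> h.py <<'E'
YAW=-0.13; O=np.array([593.6,-123.5])
def c2w(x,y,z,o=None,yaw=None):
    o=O if o is None else o; a=YAW if yaw is None else yaw; c,s=np.cos(a),np.sin(a)
    return [o[0]+c*x-s*y,o[1]+s*x+c*y,z]
def quat(yaw=None):
    a=np.pi/2+(YAW if yaw is None else yaw)/2; return [0,np.cos(a),np.sin(a),0]
def st(t=""):
    s=bot.read_state(); print(t,"t",round(s["clock"],2),"pos",np.round(s["ee_pos"],1),"F",np.round(s["ft_force"],1),"w",round(s["grip_width"],1)); return s
E
python3 - <<'E'
from h import *
W=np.load("top0.npy"); r=np.hypot(W[...,0],W[...,1]); az=np.arctan2(W[...,1],W[...,0])
for rmax in(580,640): print(rmax,"max z en route",np.nanmax(np.where((r<rmax)&(r>350)&(az<1.0)&(az>0.1),W[...,2],np.nan)))
print("tip_reach",bot.tip_reach)
bot.move_gripper(0)
print(bot.tip_reach); tr=19
up=c2w(-70,80,180+tr)
print(bot.ik(up,quat()))
bot.move_to(up,quat()); st("above")
print(bot.servo_line(c2w(-70,80,156+tr),speed=120))
s=st("pre")
hit=bot.servo_line(c2w(-70,80,97+tr),speed=50,until_force=14); st(f"hit {hit}")
E
```

```text
580 max z en route 136.58243949544976
640 max z en route 176.21162329823778
tip_reach 19.0
19.0
[-1.33941894e-01  3.16061646e-01  1.62382286e+00 -4.44089210e-16
  1.20170815e+00 -1.57473822e+00]
above t 3.12 pos [534.6 -34.4 199.1] F [-0.7 -0.2  0.3] w 0.0
False
pre t 3.48 pos [534.4 -34.7 174.8] F [-0.4 -0.7 -0.1] w 0.0
hit True t 4.52 pos [534.4 -35.1 119. ] F [-3.   0.4  8.5] w -0.5
```

```bash
python3 - <<'E'
from h import *
from fit import fit
hit=bot.servo_line(c2w(-70,80,94+19),speed=25,until_force=15); st(f"hit {hit}")
bot.servo_line(c2w(-70,80,250),speed=200)
bot.move_to(c2w(-150,60,330),quat()); bot.dwell(.3)
for n in("scene","top"):
    c=bot.read_camera(n); W=cloud(c); np.save(n+"1.npy",W); cv2.imwrite(f"pics/{n}1.png",c["image"]); 
    fit(W,c["image"],n)
s=bot.read_state(); c=bot.read_camera("wrist"); M=np.array(c["mount"]); T=rot(s["tool_rot"])
A=T@M[:3,:3]; q=R.from_matrix(A).as_quat(); c["attitude"]=[q[3],*q[:3]]; c["eye"]=s["ee_pos"]+T@M[:3,3]
W=cloud(c); np.save("wrist1.npy",W); cv2.imwrite("pics/wrist1.png",c["image"]); print(c["eye"],A[:,2])
try: fit(W,c["image"],"wrist")
except Exception as e: print(e)
E
```

```text
hit True t 4.72 pos [534.5 -35.1 119. ] F [-6.5 -0.5 15. ] w -0.2
scene n [-0.001 -0.     1.   ] tilt 0.0014 yaw from normal -2.8622 pts 3176
 rect [258.5 180. ] ang 72.77 ctr [ 572.1 -125.5   99.7]
 pad [ 554.4 -182.6  133.1] 32.3 280
 knob [ 568.1 -124.2  150.8] 36 51.09834693902925
top n [-0.001 -0.001  1.   ] tilt 0.0012 yaw from normal -2.7286 pts 4762
 rect [244.2 177.3] ang 58.91 ctr [ 586.9 -122.6  100.7]
 pad [ 562.7 -178.3  134.3] 33.7 282
 knob [ 572.6 -120.6  152.2] 42 51.548343933408454
[377.89266249 -34.58440114 453.4606874 ] [ 0.29246492 -0.03777096 -0.95553002]
wrist n [-0.007  0.     1.   ] tilt 0.0066 yaw from normal 3.0732 pts 9654
 rect [143.4 256.1] ang 2.98 ctr [ 556.5 -121.7  100.9]
 pad [ 555.9 -176.3  134.3] 32.5 1308
 knob [ 567.6 -120.1  151.5] 143 50.57059178229527
```

View pics/wrist1.png

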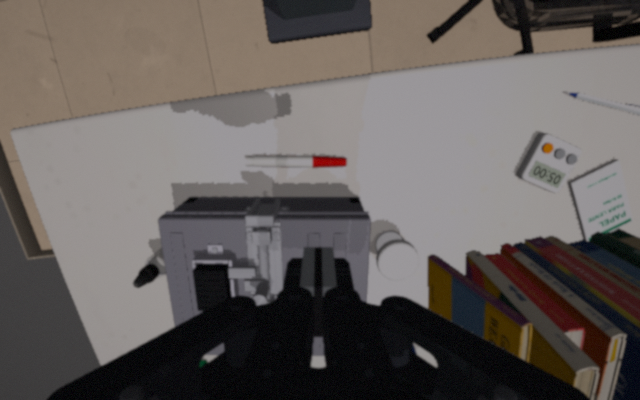

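The wrist view shows the lid shut and level, with its top at z ≈ 100. The pad is at (212,288), partly hidden. The cup and marker haven't moved. Next I'll refine the shut-lid pose from the top camera: knob head, pad outline and lid outline.

```bash
python3 - <<'E'
from h import *
for n,z0 in(("top",100.7),("scene",99.7),("wrist",100.9)):
    W=np.load(n+"1.npy"); img=cv2.imread(f"pics/{n}1.png"); z=W[...,2]-z0
    reg=(W[...,0]>430)&(W[...,0]<720)&(abs(W[...,1]+123)<150)
    k=reg&(z>52)&(z<58)&(np.hypot(W[...,0]-572,W[...,1]+121)<25)
    p=reg&(z>32)&(z<37)&(img.max(2)<70)
    l=reg&(abs(z)<3)
    print(n,"knob head",W[k].mean(0).round(1),k.sum(),np.ptp(W[k],0).round(1) if k.any() else '')
    for nm,m in(("pad",p),("lid",l)):
        mm=cv2.morphologyEx(m.astype(np.uint8),cv2.MORPH_OPEN,np.ones((3,3)))>0
        if mm.sum()<10: print(nm,m.sum());continue
        r=cv2.minAreaRect(W[mm][:,:2].astype(np.float32)); print("  ",nm,np.round(r[0],1),np.round(r[1],1),round(r[2],2),"mean",W[mm].mean(0).round(1))
o,y=O,YAW; print("pred knob",c2w(-23,0,154),"pad",c2w(-24,-56.5,134))
E
```

```text
top knob head [ 572.7 -121.3  153.7] 17 [ 9.3 13.8  2.6]
   pad [ 563.3 -177.2] [32.8 50.5] 82.04 mean [ 562.5 -177.3  134.6]
   lid [ 594.7 -123.4] [244.1 192.1] 82.4 mean [ 601.6 -119.4  100.6]
scene knob head [ 568.1 -123.6  152.8] 9 [ 5.7 10.6  2.5]
   pad [ 560.7 -180.5] [35.4 47.8] 79.58 mean [ 558.5 -181.7  134. ]
   lid [ 590.3 -126. ] [245.7 197.7] 82.8 mean [ 589.8 -128.7   99.6]
wrist knob head [ 569.9 -121.7  153.7] 31 [7.6 8.4 2.1]
   pad [ 562.2 -178. ] [35.  51.9] 82.37 mean [ 558.9 -178.2  134.5]
   lid [ 592.5 -125.3] [243.3 190.7] 82.49 mean [ 542.1 -128.2  100.8]
pred knob [np.float64(570.7940764445599), np.float64(-120.51841471974701), 154] pad [np.float64(562.4781854928324), np.float64(-176.41202757201285), 134]
```

```bash
sed -i 's/^YAW=.*/YAW=-0.132; O=np.array([593.3,-124.3])/' h.py; python3 - <<'E'
from h import *
bot.move_gripper(46)
X,Y=1,-28.5
bot.move_to(c2w(X,Y,230),quat())
bot.servo_line(c2w(X,Y,164),speed=120); bot.dwell(.3); st("pre")
h=bot.servo_line(c2w(X,Y,140),speed=20,until_force=3); a=st(f"contact {h}")
c=bot.read_camera("scene"); cv2.imwrite("pics/s2.png",cv2.resize(c["image"][150:290,240:420],None,fx=3,fy=3,interpolation=2))
E
```

```text
pre t 8.84 pos [ 590.7 -152.7  164.5] F [-1.2  0.1 -0.3] w 46.3
contact True t 9.61 pos [ 590.5 -152.7  148.9] F [-0.1  0.   4. ] w 46.1
```

View pics/s2.png

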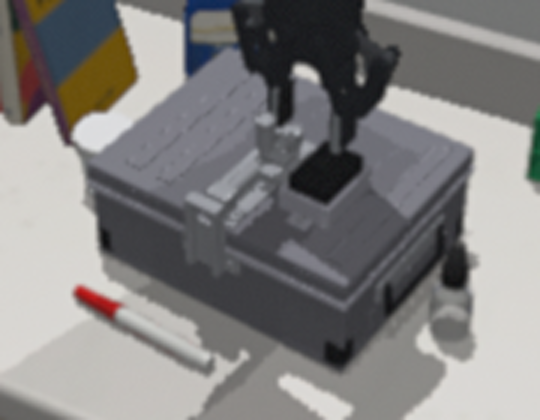

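The right fingertip rests on the back of the pad (342,152) and the left one stands behind the knob (278,115). Contact was at TCP z 148.9, so the pad stop should be near 140. Press, then slide.

```bash
python3 - <<'E'
from h import *
X,Y=1,-28.5
h=bot.servo_line(c2w(X,Y,139.0),speed=20,until_force=7); a=st(f"press {h}")
z=max(a["ee_pos"][2],140.3)
if a["ee_pos"][2]<142.3:
    h=bot.servo_line(c2w(-40,Y,z),speed=30,until_force=14); b=st(f"slide {h}")
    d=b["ee_pos"][:2]-O; print("case x",d@[np.cos(YAW),np.sin(YAW)])
    c=bot.read_camera("scene"); cv2.imwrite("pics/s3.png",cv2.resize(c["image"][150:290,240:420],None,fx=3,fy=3,interpolation=2))
E
```

```text
press True t 10.09 pos [ 590.7 -152.7  141.5] F [-2.4  0.9  7.7] w 46.0
slide True t 11.24 pos [ 554.9 -148.1  142.4] F [ 3.7 -0.5  1.2] w 45.7
case x -34.93002001315112
```

View pics/s3.png

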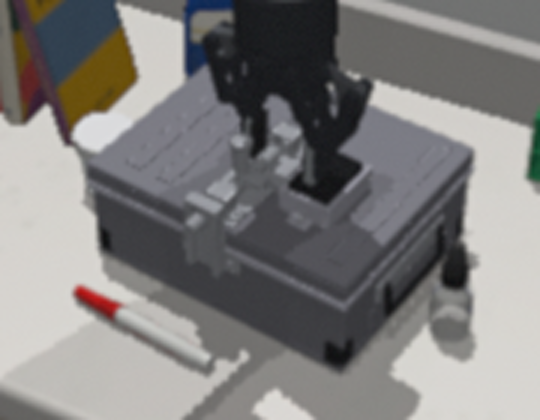

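The knob has moved forward (240,150) with the pad still pressed. Tool x is −34.9 against about −35.5 expected at home. I'll push again to confirm the end stop.

```bash
python3 - <<'E'
from h import *
Y=-28.5
h=bot.servo_line(c2w(-44,Y,141),speed=25,until_force=20); b=st(f"slide {h}")
print("case x",(b["ee_pos"][:2]-O)@[np.cos(YAW),np.sin(YAW)])
bot.dwell(.2); b=st("held"); p=b["ee_pos"]
x=(p[:2]-O)@[np.cos(YAW),np.sin(YAW)]; y=(p[:2]-O)@[-np.sin(YAW),np.cos(YAW)]
bot.servo_line(c2w(x,y,240),speed=60); 
bot.move_to(c2w(-190,60,330),quat()); bot.dwell(.3); st("clear")
I=[]
for n in("scene","top"):
    c=bot.read_camera(n); W=cloud(c); img=c["image"]; z=W[...,2]-(100.7 if n=="top" else 99.7)
    I.append(cv2.resize(img[150:290,240:420] if n=="scene" else img[110:250,240:420],None,fx=2.1,fy=2.1,interpolation=2))
    k=(z>51)&(z<58)&(W[...,0]>500)&(W[...,0]<620)&(abs(W[...,1]+121)<35)
    pd=(z>20)&(z<40)&(img.max(2)<70)&(abs(W[...,0]-562)<30)&(abs(W[...,1]+177)<25)
    for nm,m in(("knob",k),("pad",pd)):
        q=W[m]; d=q[:,:2]-O; print(n,nm,m.sum(),"case x",(d@[np.cos(YAW),np.sin(YAW)]).mean().round(1),"z",np.median(q[:,2]).round(1))
    l=(abs(z)<4)&(abs(W[...,0]-594)<80)&(abs(W[...,1]+124)<110); print(n,"lid z",np.median(W[l][:,2]))
cv2.imwrite("pics/s4.png",np.vstack(I))
E
```

```text
slide True t 11.53 pos [ 554.6 -148.1  142.8] F [ 8.5 -0.7 -1.6] w 46.3
case x -35.26796393805734
held t 11.73 pos [ 554.6 -148.1  142.7] F [ 8.4 -0.4 -0.5] w 46.2
clear t 14.62 pos [413.2 -40.2 329.4] F [ 0.  -0.4  0.1] w 46.2
scene knob 21 case x -56.0 z 152.0
scene pad 315 case x -29.0 z 132.6
scene lid z 99.86497120480067
top knob 24 case x -53.0 z 152.9
top pad 333 case x -22.6 z 134.4
top lid z 100.85171720170297
```

View pics/s4.png

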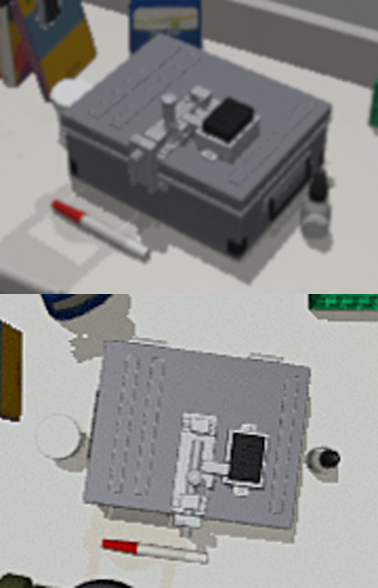

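The picture shows the lid shut, the bolt end under the keeper and the pad up. The cup, bottle and marker are where they were. The knob moved 31–32 mm by both cameras, the end stop was felt, and the pad top is back at its full-up height, so I'm handing in.

```bash
python3 -c "
from rig import bot
print(bot.finish_job())"
```

```text
the job is handed in; nothing more can be done
None
```

The lid is shut, the bolt is fully home through the keeper and the catch has sprung up behind it. The cup, dropper bottle and marker are untouched, and the job was handed in at about 15 s.

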